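Eject a tested battery and trap it in the chute

ROBOT

A 7-joint arm with a two-finger parallel gripper is mounted at the origin on a cart in front of the work surface, level with it; the furniture and walls round the work are solid. World frame = base frame: x ahead of the robot, y to its left, z up, the work surface at z = 0. Lengths are in m, angles in rad, forces in N, time in s.
With the tool pointing down it reaches from about 0.425 to 0.875 m from the base axis. Payload 9.9 kg.
Tool frame: the origin (TCP) lies at the very end of the fingers, on their centre line; the grasp point (between the pads) lies behind it (manip.grip_point_offset is the z of the grasp point in the tool frame, in m); z points along the fingers, y is the line along which they close (so a half turn about z gives the same grasp; the last joint's range is limited). The gripper opens to 85 mm and grips with 20 to 120 N. Pads are 22 mm wide; open, the fingers measure 114 mm over their backs; the gripper's body (76 mm by 85 mm) begins 54 mm behind the grasp point. The pads swing forward as they close: fully open they stand 13 mm farther back than shut.
Start: joints at [-1.425, 0.576, 0.025, 1.437, -0.015, 1.129, -0.057], TCP at [0.154, 0.657, 0.231] pointing down, gripper open.
Joint ranges: [-2.76, 2.76], [-0.34, 2.15], [-1.52, 1.57], [0.19, 2.46], [-1.09, 4.23], [0.17, 1.99], [-2.82, 2.82]. Speed limits (rad/s): [2.22, 2.22, 3.01, 3.01, 3.14, 3.14, 3.14].

INTERFACE

Orientations are given as a rotation vector (axis times angle).
In Python, from workcell import manip gives the robot as it stands. The module is installed in compiled form; this text tells all that it offers.
- The arm moves only by the tool play_rows, never from a script. Its argument "series" is a list that holds one entry, the list of rows, each a list of 7 numbers: the turn, a rotation vector about the tool's x, y, z normalised to -1 to 1, where 1 is 120 degrees, then the shift along the tool's x, y, z normalised to -1 to 1, where 1 is 0.6 m, then the closure, from -1 (fully open) to 1 (shut), so that 0 is half open. In form: [[[ax, ay, az, dx, dy, dz, fingers], ...]]. A call has 1 to 20 rows; each row is the pose to reach, as a shift and turn from the pose commanded when the call began, along the tool's axes at that moment; what a row does not reach only later rows make up. A row lasts 1/10 s, in which the tool goes at most 50 mm and 8.59 degrees, less where a joint would pass 70% of its speed; a pose out of reach is approached as far as the arm can. A call with a number of a shift or a turn outside -1 to 1 is refused whole. A call with a gripper value outside its range is refused whole. The fingers move at their own pace and stop on an object; the grip force is fixed at half the most. Time passes only in rows, so rows that repeat a pose let the fingers close. It gives the time, the measured TCP pose, the force, the opening and the grip force at its end, in the units of the state.
- manip.read_state(): the state, without advancing time (a new reading comes with each control period).
- manip.get_image(name): name is "scene" or "side" or "wrist"; returns (picture, depth): 384x512x3 uint8, red, green, blue; 384x512 float32, m along the optical axis (not along the pixel's ray), 0 where there is no reading.
- manip.camera_params(name): a dict with "vfov" (degrees; the focal length in pixels is half the picture's height over the tangent of half this angle, whatever the lens; pixels are square), "cx", "cy" (the principal point, pixels), "k1" (the pictures are not rectified: a ray, as slopes to the right and down, at radius r is drawn at 1 + k1 r^2 times it, then the intrinsics apply), "origin" and "orientation" of the camera in the world; the wrist camera has in their place "mount" (4x4, takes a point from camera to tool coordinates, whose origin is the TCP and whose axes are the flange's). Camera axes: x right, y down, z forward; pixel columns grow to the right and rows downward; lengths in m; the calibration is good to about 2 mm. A picture is of the moment at which its call begins: read the wrist's pose just before it. camera_params takes no time and is no camera call.
- manip.job_done(): hands the job in; it is judged then, once.
The state is a dict: "time_s": time; "joint_positions": joint angles; "qd": joint speeds; "tau": joint torques, N m; "tool_pos": TCP position; "orientation": TCP orientation; "contact_force": force on the tool from outside, world axes, zero at the start; "wrist_torque": the same for the moment, N m; "gripper_width": finger opening in m; "finger_force": force on a finger pad.
Only numpy, scipy, OpenCV 4.12 (cv2) and the standard library are available. Lean on these libraries where they do the work, as an engineer would, in place of code of your own. Each camera call takes 0.05 s, during which the arm holds its last target. There are 200 camera calls.

TASK

Press the red eject key of the battery tester down with one fingertip so that the red and white battery pops over the lip and rolls into the metal run-out chute, and stop it there with the other finger before it rolls off the open end. Only touch and press: do not pinch or lift the battery, and leave the jar, the yellow carton and the tape roll where they are. Finish while holding: one finger still keeps the key fully down and the battery lies at rest in the chute against the other finger.

Things in the scene. Friction and masses are not known exactly. Their poses are not given: they have to be found in the camera images.
- tester: Grey battery tester fixed to the bench, 152 x 66 mm, with a black meter housing on its +y side. Origin on the bench surface, mid-width; z up, x the way the battery rolls. Along x: red key (-54 to -26 mm), cradle (-16 to 8 mm), lip (8 mm), aluminium chute (8 to 92 mm). Side cheeks, inner faces at y = -28 and +28 mm, run from x = -33 to 92 mm, tops at most 49 mm above the bench.
- eject_key (a joint): Rocker angle: 0 = at rest (key up), 0.38 rad = fully down, at its stop. It carries the key on one side of its pivot and the cradle floor on the other. A spring returns it; keeping it fully down takes 4 to 5 N at mid-key, up to 9 N near the pivot. The battery goes over the lip only in the last fifth or so of the travel and then takes some 0.4 to 0.6 s to leave the chute if not stopped.
- key_top (a point): Middle of the red key's top face (28 mm along x, 34 mm wide, black ribs); moves with the key. At rest: tester x = -37 mm, 42 mm above the bench, face tilted, its outer (-x) edge 47 mm high. Fully down: x = -40 mm, 35 mm above the bench, face level; a fingertip at that height over the chute is 3 to 8 mm clear of its floor and below the battery's top.
- chute_start (a point): Lip: the edge where the chute floor begins, mid-width, at tester x = 8 mm, 34 mm above the bench. From here the flat floor, 56 mm wide between cheeks about 13 mm high, slopes down 7 degrees to chute_end.
- chute_end (a point): Open lower end of the chute floor, mid-width: tester x = 92 mm, 24 mm above the bench. Nothing stops the battery here.
- meter (a point): Middle of the top of the black meter housing with its green window (80 x 34 mm, 36 mm high) on the tester's +y side: tester x = 12 mm, y = 50 mm.
- battery: Red and white AA battery, loose, about 25 g, 50 mm long, 15 to 17 mm thick, its length (own y) lying across the tester (along the tester's y) between the cheeks. At the start it lies in the cradle, its centre about 1 mm past the tester's origin in x and 39 mm above the bench. The origin is on its rim (not at the centre) and turns round as it rolls.
- battery_center (a point): Centre of the battery. Lying on the chute it is 8 mm above the chute floor.
- jar: Small white jar with red cap, 41 x 41 x 65 mm, standing loose on the bench beyond the meter housing; origin at the middle of its underside. A bystander.
- yellow_box: Yellow and blue carton, 52 x 36 x 16 mm, lying loose on the bench beside the tester, on the side away from the meter housing; origin at the middle of its underside. A bystander.
- tape: Roll of black tape, 58 x 56 x 19 mm, lying loose on the bench behind the key end of the tester; origin at the middle of its underside. A bystander.
There are look-alikes about, which are no part of the job. What is meant by the battery is not purple, and is the smaller of those in its own colour.

How it is judged:
On the way, in this order (a step that is already met when the one before it is completed fails the run):
1. the key is pressed at least half-way while the battery is still in its cradle (value of joint eject_key above 0.19 rad and x of battery_center in the frame of tester below 0.008 m).
2. the battery has passed the lip into the chute while the key is down (value of joint eject_key above 0.25 rad and x of battery_center in the frame of tester above 0.0095 m).
At the end, for the whole second after the job is handed in: The key is held down (joint above 0.29 rad), and the battery lies at rest on the chute floor (its centre past the lip, 9.5 to 90 mm along the tester's x, 28 to 46 mm above the bench, slower than 20 mm/s), touching a finger that keeps it from rolling on (value of joint eject_key above 0.29 rad and x of battery_center in the frame of tester between 0.0095 and 0.09 m and z of battery_center in the frame of tester between 0.028 and 0.046 m and linear speed of battery below 0.02 m/s and contact force between the fingers and battery above 0.006 N); the arm keeps its last pose, push and grip.
It fails at once if the battery rolls off the chute or falls out of the tester (x of battery_center in the frame of tester above 0.097 m or z of battery_center in the frame of tester below 0.022 m).
It fails at once if the battery is lifted (z of battery_center in the frame of tester above 0.062 m).
It fails at once if the battery is pinched or pressed hard (over 10 N) (contact force between the fingers and battery above 10 N).
It fails at once if a bystander is moved by more than 15 mm or knocked over (distance of any of jar, yellow_box, tape from where it was at the start of the episode above 0.015 m or angle between any of jar, yellow_box, tape's own z axis and vertical above 0.3 rad).
It also fails if it takes over 29 s, if anything falls off the work surface, if the arm or the gripper's body presses on something with over 40 N, if the wrist force passes 120 N, or if a joint passes its speed limit or range.

## Working session

There is one attempt and no reset: what is moved stays moved. The work goes in short steps, Python scripts to look and compute and a tool call to move; the robot and the scene stay as the last step left them, time stands still between calls to the robot, and variables do not carry over. Pictures are saved under pics/ and viewed, at most 10 in all, crops included, and the job is handed in when it is done.

Besides the shell and the picture viewer there is one more tool, called after "Emit:" by a JSON object that holds its "method" and its "body", one argument or row to a line. play_rows: Moves the arm, as the interface text tells. Its arguments: {"type":"object","properties":{"series":{"type":"array"}},"required":["series"]}

```bash
mkdir -p pics; cat > h.py <<'E'
import numpy as np, cv2
from scipy.spatial.transform import Rotation as R
from workcell import manip
def cam(name):
    s=manip.read_state(); p=manip.camera_params(name)
    im,d=manip.get_image(name)
    if name=="wrist":
        T=np.eye(4); T[:3,:3]=R.from_rotvec(s["orientation"]).as_matrix(); T[:3,3]=s["tool_pos"]; T=T@np.array(p["mount"])
    else:
        o=np.array(p["orientation"]); T=np.eye(4); T[:3,:3]=o if o.shape==(3,3) else R.from_rotvec(o).as_matrix(); T[:3,3]=p["origin"]
    h,w=d.shape; f=h/2/np.tan(np.radians(p["vfov"])/2)
    K=np.array([[f,0,p["cx"]],[0,f,p["cy"]],[0,0,1]])
    g=np.stack(np.meshgrid(np.arange(w),np.arange(h)),-1).reshape(-1,1,2).astype(float)
    a=cv2.undistortPoints(g,K,np.array([p["k1"],0,0,0,0.])).reshape(h,w,2)
    P=np.dstack([a*d[...,None],d])@T[:3,:3].T+T[:3,3]
    P[d==0]=np.nan
    return im,d,P
def save(im,n,box=None,sc=1):
    if box: im=im[box[1]:box[3],box[0]:box[2]]
    cv2.imwrite(f"pics/{n}.png",cv2.resize(im[...,::-1],None,fx=sc,fy=sc,interpolation=cv2.INTER_CUBIC))
E
python3 - <<'E'
from h import *
s=manip.read_state(); print({k:np.round(v,3) for k,v in s.items()}, manip.grip_point_offset)
for n in("scene","side"):
    print(n,manip.camera_params(n))
    im,d,P=cam(n); save(im,n+"1"); np.savez(n+"1",im=im,P=P)
E
```

```text
{'time_s': np.float64(0.0), 'joint_positions': array([-1.425,  0.577,  0.025,  1.438, -0.015,  1.129, -0.056]), 'qd': array([ 0.   , -0.   , -0.002,  0.001, -0.001,  0.001, -0.001]), 'tau': array([ 0.0000e+00, -7.6578e+01,  2.2510e+00, -2.8595e+01,  1.6000e-02,
        1.3000e-02, -0.0000e+00]), 'tool_pos': array([0.154, 0.657, 0.23 ]), 'orientation': array([-3.600e-01, -3.121e+00,  3.000e-03]), 'contact_force': array([ 0.978, -0.273, -0.423]), 'wrist_torque': array([-0.056, -0.002, -0.026]), 'finger_force': np.float64(0.0), 'gripper_width': np.float64(0.085)} -0.0187
scene {'vfov': 43.7561926140872, 'cx': 249.8377181284546, 'cy': 193.55025303118904, 'k1': -0.20305336082017228, 'origin': array([-0.19313961, -0.71561042,  0.61294061]), 'orientation': array([-1.92741243,  0.7553168 , -0.46471498])}
side {'vfov': 44.01916265094264, 'cx': 249.02800300649255, 'cy': 205.83161253503852, 'k1': -0.08155687232792276, 'origin': array([0.29935553, 0.88997193, 0.59935945]), 'orientation': array([-0.31129372,  2.6245787 , -1.44670513])}
```

View pics/scene1.png

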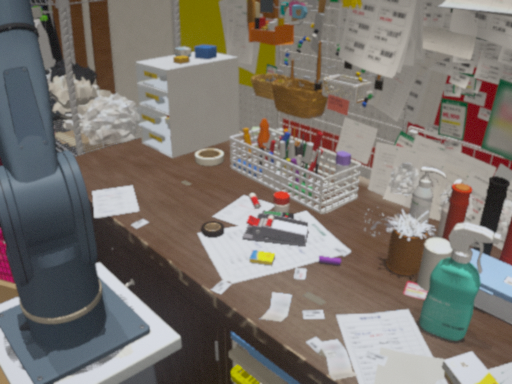

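View pics/side1.png

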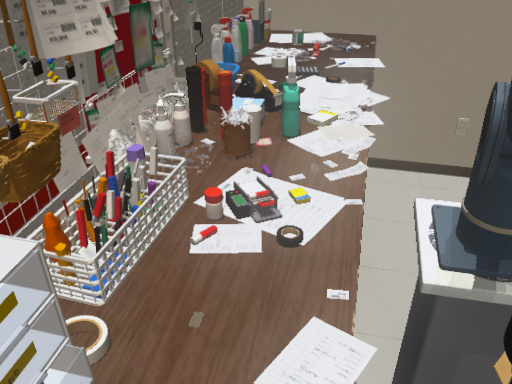

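The tester is at about scene (275,230) and side (255,200). The larger red/white look-alike is at side (204,235), the tape at side (290,236) and the carton at side (299,195). I'll crop for detail.

```bash
python3 - <<'E'
from h import *
a=np.load("scene1.npz");b=np.load("side1.npz")
A=cv2.resize(a["im"][180:280,190:350],None,fx=5,fy=5)[:,:800]
B=cv2.resize(b["im"][170:250,185:320],None,fx=5.9,fy=5.9)
save(A[:300*2],"c1");save(B,"c2")
for n,z,pts in(("sc",a,[(212,228),(262,257),(281,200),(253,200),(258,221),(330,261),(280,237)]),("si",b,[(290,236),(299,195),(213,197),(204,235),(258,208),(238,204),(266,170)])):
    for p in pts: print(n,p,z["P"][p[1],p[0]].round(3))
E
```

```text
sc (212, 228) [0.429 0.094 0.005]
sc (262, 257) [ 0.421 -0.092  0.015]
sc (281, 200) [0.587 0.012 0.058]
sc (253, 200) [0.587 0.115 0.019]
sc (258, 221) [0.498 0.002 0.036]
sc (330, 261) [ 0.524 -0.201  0.01 ]
sc (280, 237) [ 0.503 -0.067  0.02 ]
si (290, 236) [0.42  0.073 0.005]
si (299, 195) [ 0.424 -0.074  0.02 ]
si (213, 197) [0.598 0.043 0.061]
si (204, 235) [0.593 0.129 0.019]
si (258, 208) [ 0.509 -0.009  0.013]
si (238, 204) [0.547 0.024 0.038]
si (266, 170) [ 0.529 -0.188  0.016]
```

View pics/c1.png

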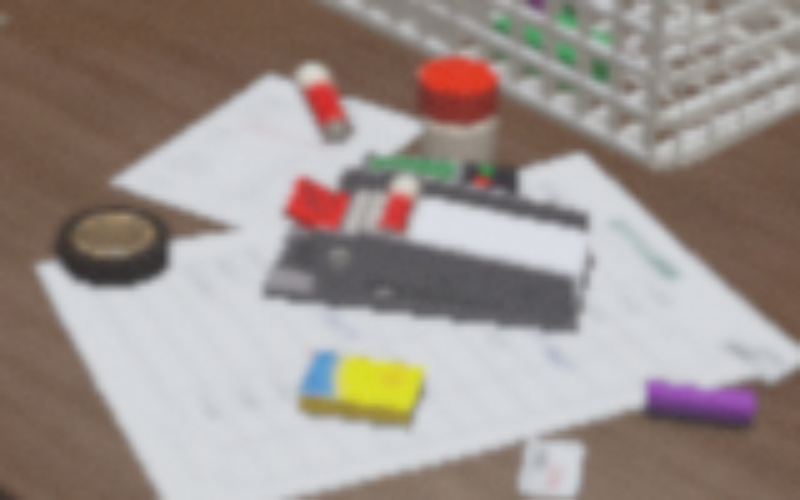

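View pics/c2.png

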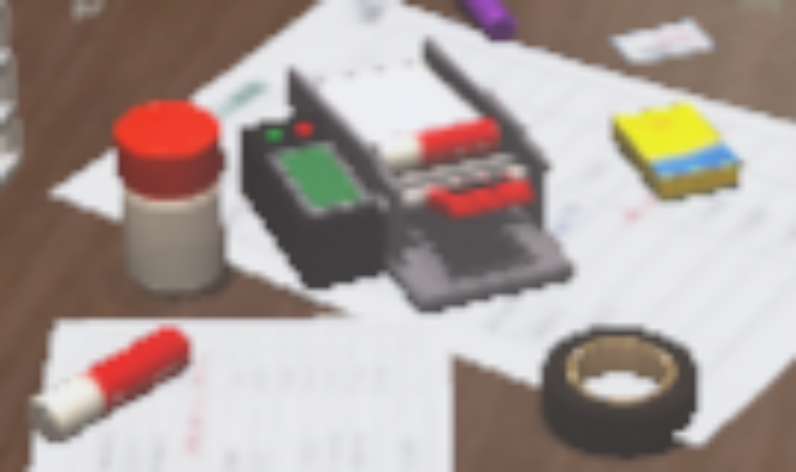

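```bash
python3 - <<'E'
from h import *
a=np.load("scene1.npz");b=np.load("side1.npz")
print(manip.camera_params("wrist"))
print(R.from_rotvec(manip.read_state()["orientation"]).as_matrix().round(3))
for p in [(244,238),(246,238),(303,245),(305,244),(307,223),(256,221),(270,222),(265,257)]: print(p,a["P"][p[1],p[0]].round(3))
P=a["P"]; m=(abs(P[...,0]-.52)<.1)&(abs(P[...,1]+.03)<.14)&(P[...,2]>.022)&(P[...,2]<.052)
Q=P[m][:,:2]; print(m.sum(),Q.min(0),Q.max(0),cv2.minAreaRect(Q.astype(np.float32)))
P=b["P"]; m=(abs(P[...,0]-.52)<.1)&(abs(P[...,1]+.03)<.14)&(P[...,2]>.022)&(P[...,2]<.052)
Q=P[m][:,:2]; print(m.sum(),cv2.minAreaRect(Q.astype(np.float32)))
E
```

```text
{'vfov': 63.78219712453112, 'cx': 255.33672562575788, 'cy': 189.28958177318333, 'k1': -0.023568771758084153, 'mount': array([[-5.97317973e-04, -9.64093293e-01, -2.65563112e-01,
         6.71185198e-02],
       [ 9.99999414e-01, -8.15730838e-04,  7.12158422e-04,
        -6.35742077e-04],
       [-9.03215178e-04, -2.65562531e-01,  9.64093215e-01,
        -1.43679806e-01],
       [ 0.00000000e+00,  0.00000000e+00,  0.00000000e+00,
         1.00000000e+00]])}
[[-0.974  0.228 -0.   ]
 [ 0.228  0.974 -0.001]
 [-0.    -0.001 -1.   ]]
(244, 238) [0.453 0.003 0.007]
(246, 238) [ 0.454 -0.003  0.01 ]
(303, 245) [ 0.533 -0.113  0.007]
(305, 244) [ 0.537 -0.115  0.009]
(307, 223) [ 0.583 -0.08   0.032]
(256, 221) [0.491 0.002 0.039]
(270, 222) [ 0.509 -0.027  0.042]
(265, 257) [ 0.424 -0.098  0.016]
1450 [ 0.46197981 -0.11492606] [0.61799269 0.09633612] ((0.5560728907585144, -0.011876791715621948), (0.16827170550823212, 0.1446654051542282), 36.550987243652344)
1413 ((0.5406434535980225, 0.019671976566314697), (0.16868561506271362, 0.24602971971035004), 24.37134552001953)
```

Emit:
{"method": "play_rows", "body": {
  "series": [
    [[0,0,0.3,-0.556,-0.4,0,-1],[0,0,0.3,-0.556,-0.4,0,-1],[0,0,0.4,-0.556,-0.4,0,-1],[0,0,0.5,-0.556,-0.4,0,-1],[0,0,0.6,-0.556,-0.4,0,-1],[0,0,0.7,-0.556,-0.4,0,-1],[0,0,0.8,-0.556,-0.4,0,-1],[0,0,0.9,-0.85,-0.98,0,-1],[0,0,1,-0.85,-0.98,0,-1],[0,0,1,-0.85,-0.98,0,-1],[0,0,1,-0.85,-0.98,0,-1],[0,0,1,-0.85,-0.98,0,-1],[0,0,1,-0.85,-0.98,0,-1],[0,0,1,-0.85,-0.98,0,-1],[0,0,1,-0.85,-0.98,0,-1],[0,0,1,-0.85,-0.98,0,-1],[0,0,1,-0.85,-0.98,0,-1],[0,0,1,-0.85,-0.98,0,-1],[0,0,1,-0.85,-0.98,0,-1],[0,0,1,-0.85,-0.98,0,-1]]
  ]
}}

```text
time_s: 2.1
tool_pos: [0.5162, -0.0298, 0.2311]
orientation: [-2.881, -1.252, 0.001]
contact_force: [-0.1, -1.4, -0.4]
gripper_width: 0.0854
finger_force: 0.0
```

```bash
python3 - <<'E'
from h import *
s=manip.read_state();print(s["time_s"],s["tool_pos"],s["joint_positions"].round(2) if hasattr(s["joint_positions"],"round") else s["joint_positions"])
print(R.from_rotvec(s["orientation"]).as_matrix().round(3))
im,d,P=cam("wrist"); np.savez("w1",im=im,P=P); save(im,"w1",sc=1.5)
E
```

```text
2.1 [ 0.51615038 -0.02977052  0.23109702] [-0.5   0.41  0.67  1.87 -0.3   0.97 -0.44]
[[ 0.682  0.731 -0.001]
 [ 0.731 -0.682  0.001]
 [ 0.    -0.001 -1.   ]]
```

View pics/w1.png

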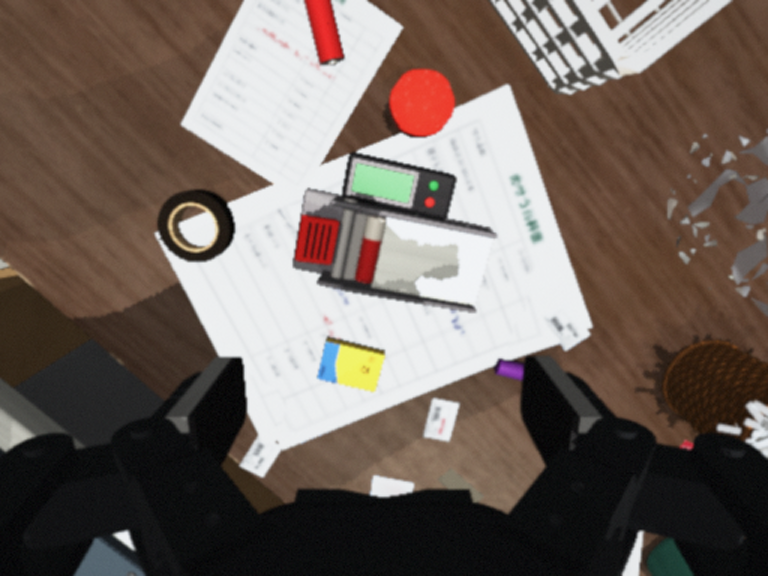

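```bash
python3 - <<'E'
from h import *
z=np.load("w1.npz");P=z["P"];im=z["im"].astype(int)
s=lambda x,y:(x/1.5,y/1.5)
def at(x,y,k=2):
    u,v=int(x/1.5),int(y/1.5); return np.nanmedian(P[v-k:v+k+1,u-k:u+k+1].reshape(-1,3),0)
for n,x,y in[("key",318,240),("batt",370,251),("meter",400,187),("cheekU1",400,213),("cheekU2",490,233),("cheekL1",325,281),("cheekL2",470,308),("box",352,365),("jar",422,102),("tape",196,226)]: print(n,at(x,y,1).round(4))
red=(im[...,0]>90)&(im[...,1]<60)&(im[...,2]<60)
n,l,st,c=cv2.connectedComponentsWithStats(red.astype(np.uint8))
for i in range(1,n):
    if st[i,4]>40: print(st[i],(c[i]*1.5).round(),np.nanmedian(P[l==i],0).round(4),cv2.minAreaRect(P[l==i][:,:2].astype(np.float32)*1000))
# high points (cheek tops + key): z 0.044..0.055 near tester
m=(P[...,2]>.041)&(P[...,2]<.056)&(np.hypot(P[...,0]-.53,P[...,1]+.05)<.12)&~red
Q=P[m]; 
S=P.reshape(-1,3); 
# main direction of each cheek using pixel-line side
v,u=np.where(m); side=(v*1.5)-(240+ (u*1.5-320)*0.2)
for sg in(1,-1):
    q=Q[sg*side>0]; 
    vx,vy,x0,y0=cv2.fitLine(q[:,:2].astype(np.float32),cv2.DIST_HUBER,0,.001,.001).ravel()
    t=(q[:,:2]-[x0,y0])@[vx,vy]; print(sg,len(q),vx,vy,x0,y0,np.degrees(np.arctan2(vy,vx)),t.min(),t.max())
E
```

```text
key [0.4877 0.0087 0.0436]
batt [ 0.5098 -0.0218  0.0469]
meter [ 0.5563 -0.0034  0.0386]
cheekU1 [ 0.5435 -0.0176  0.0416]
cheekU2 [ 0.582  -0.0741  0.0367]
cheekL1 [ 0.4692 -0.0159  0.0441]
cheekL2 [ 0.5338 -0.109   0.0353]
box [ 0.4267 -0.0861  0.0175]
jar [0.6021 0.0268 0.0659]
tape [0.4154 0.0836 0.0054]
[204   0  25  42 636] [324.  29.] [0.5905 0.1097 0.021 ] ((591.0106811523438, 110.1057357788086), (39.901695251464844, 15.597240447998047), 59.827781677246094)
[266  46  17   7  47] [409.  72.] [0.6117 0.0466 0.0632] ((614.1834716796875, 47.40591049194336), (12.547908782958984, 22.710702896118164), 66.01874542236328)
[259  55  27  36 153] [400. 116.] [0.5857 0.0293 0.0643] ((590.5180053710938, 32.577659606933594), (42.873966217041016, 14.621705055236816), 76.9215087890625)
[197 143  29  34 782] [316. 239.] [0.4871 0.0096 0.0439] ((486.1683349609375, 9.158556938171387), (34.21746063232422, 26.899690628051758), 34.72764205932617)
[237 159  16  30 324] [367. 261.] [ 0.5034 -0.0263  0.0461] ((503.0888977050781, -26.38578987121582), (31.248693466186523, 12.639139175415039), 35.05051040649414)
1 334 0.5579774 -0.82985616 0.4871909 -0.043157563 -56.083965 -0.05805483405111756 0.05114730217136459
-1 548 0.62327564 -0.7820022 0.5337858 -0.012263661 -51.44426 -0.06010489250590789 0.05138910794922702
```

Emit:
{"method": "play_rows", "body": {
  "series": [
    [[0,0,0.1025,-0.0018,-0.0065,0.06,-1],[0,0,0.1025,-0.0018,-0.0065,0.13,-1],[0,0,0.1025,-0.0018,-0.0065,0.18,-1],[0,0,0.1025,-0.0018,-0.0065,0.23,-1],[0,0,0.1025,-0.0018,-0.0065,0.25,-1],[0,0,0.1025,-0.0018,-0.0065,0.25,-1],[0,0,0.1025,-0.0018,-0.0065,0.25,-1]]
  ]
}}

```text
time_s: 2.85
tool_pos: [0.5134, -0.0294, 0.0822]
orientation: [3.0, 0.933, 0.001]
contact_force: [0.6, -0.5, -0.1]
gripper_width: 0.0852
finger_force: 0.0
```

```bash
python3 - <<'E'
from h import *
s=manip.read_state();p=s["tool_pos"];M=R.from_rotvec(s["orientation"]).as_matrix();print(p,M.round(3),s["contact_force"])
im,d,P=cam("wrist"); np.savez("w2",im=im,P=P); save(im,"w2",sc=1.5)
T=(P-p)@M
m=(abs(T[...,0])<.02)&(abs(T[...,1])<.07)&(abs(T[...,1])>.035)&(abs(T[...,2])<.03)&(P[...,2]>.055)
q=T[m]; print(m.sum())
for sg in(1,-1):
    k=q[q[:,1]*sg>0]
    if len(k): print(sg,np.percentile(k,[1,5,50,95,99],axis=0).round(4))
ux=np.array([.569,-.822]);uy=np.array([.822,.569]);d=p[:2]-[.508,-.0213];print("tcp in tester",d@ux,d@uy)
E
```

```text
[ 0.51338638 -0.02939963  0.08221628] [[ 0.824  0.567  0.001]
 [ 0.567 -0.824  0.   ]
 [ 0.001  0.001 -1.   ]] [ 0.633072   -0.5470335  -0.09032666]
1544
1 [[-0.0109  0.0426 -0.0299]
 [-0.0094  0.0427 -0.0294]
 [ 0.0047  0.0432 -0.024 ]
 [ 0.0108  0.0546 -0.0158]
 [ 0.0111  0.0561 -0.0146]]
-1 [[-0.0107 -0.0553 -0.0298]
 [-0.0091 -0.0534 -0.0294]
 [ 0.0046 -0.0425 -0.0238]
 [ 0.0108 -0.0421 -0.0158]
 [ 0.0111 -0.0419 -0.0147]]
tcp in tester 0.009722742290288472 -0.00018108554346338355
```

View pics/w2.png

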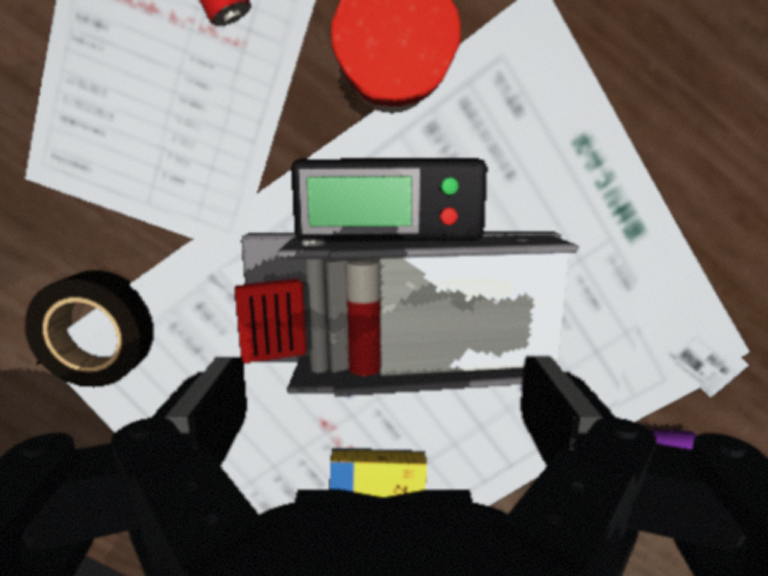

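The view is aligned: key at (270,320), battery (363,320), chute to (560,320), and the fingers straddle them in x. The open fingertips sit 13.5 mm behind the TCP. Next I'll measure key and battery in the tool frame.

```bash
python3 - <<'E'
from h import *
z=np.load("w2.npz");P=z["P"];im=z["im"].astype(int)
s=manip.read_state();p=s["tool_pos"];M=R.from_rotvec(s["orientation"]).as_matrix()
T=(P-p)@M*1000
red=(im[...,0]>60)&(im[...,1]<50)&(im[...,2]<50)
n,l,st,c=cv2.connectedComponentsWithStats(red.astype(np.uint8))
for i in range(1,n):
    if st[i,4]>200: print((c[i]*1.5).round(),np.nanpercentile(T[l==i],[3,50,97],axis=0).round(1).tolist(),P[l==i][:,2].mean(),cv2.minAreaRect(T[l==i][:,:2].astype(np.float32)))
for n,x,y in[("white",363,275),("mid",365,300),("meter",390,165),("cU",400,240),("cL",420,382)]:
    u,v=int(x/1.5),int(y/1.5);print(n,T[v,u].round(1),P[v,u,2].round(4))
E
```

```text
[367.  61.] [[85.1, -16.3, 16.8], [93.1, -9.3, 18.4], [112.4, 17.5, 23.9]] nan ((106.5030746459961, -6.147647857666016), (20.21405029296875, 55.10587692260742), 43.765811920166016)
[446.  22.] [[100.1, 11.3, 16.5], [109.1, 20.8, 17.9], [129.1, 33.7, 82.4]] nan ((115.36804962158203, 25.743209838867188), (31.122365951538086, 19.66185760498047), 44.93793487548828)
[667.  43.] [[100.7, 107.6, 80.7], [117.3, 127.0, 82.0], [129.9, 144.6, 83.4]] nan ((116.95929718017578, 126.39063262939453), (14.327192306518555, 54.00240707397461), 34.15652847290039)
[271. 319.] [[-15.5, -58.7, 34.3], [1.8, -46.8, 39.2], [16.1, -34.7, 45.0]] nan ((-3.7210006713867188, -43.54518508911133), (21.5403995513916, 45.53968048095703), 61.448814392089844)
[363. 338.] [[-21.7, -14.6, 34.8], [-6.4, -8.1, 36.5], [8.1, -2.0, 40.0]] nan ((-6.774341583251953, -8.007041931152344), (13.209516525268555, 32.690757751464844), 83.57069396972656)
white [21.4 -7.9 35.6] 0.047
mid [10.7 -7.4 36. ] 0.0466
meter [63.6  2.9 45.4] 0.0373
cU [33.1  6.8 48. ] 0.0346
cL [-28.6  16.4  41.8] 0.0408
```

Emit:
{"method": "play_rows", "body": {
  "series": [
    [[0,0,0,0,-0.004,0.04,-1],[0,0,0,0,-0.004,0.072,-1],[0,0,0,0,-0.004,0.072,-1],[0,0,0,0,-0.004,0.077,-1],[0,0,0,0,-0.004,0.081,-1],[0,0,0,0,-0.004,0.085,-1],[0,0,0,0,-0.004,0.089,-1],[0,0,0,0,-0.004,0.093,-1],[0,0,0,0,-0.004,0.097,-1],[0,0,0,0,-0.004,0.1,-1],[0,0,0,0,-0.004,0.1,-1],[0,0,0,0,-0.004,0.1,-1],[0,0,0,0,-0.004,0.1,-1],[0,0,0,0,-0.004,0.1,-1]]
  ]
}}

```text
time_s: 4.3
tool_pos: [0.5112, -0.027, 0.0216]
orientation: [-2.999, -0.933, -0.0]
contact_force: [-1.9, 3.5, 11.4]
gripper_width: 0.0855
finger_force: 5.9
```

```bash
python3 - <<'E'
from h import *
s=manip.read_state();p=s["tool_pos"];print(p,s["contact_force"],s["wrist_torque"])
im,d,P=cam("wrist"); np.savez("w3",im=im,P=P); save(im,"w3",sc=1.5)
s=manip.read_state();print(s["tool_pos"],s["contact_force"])
E
```

```text
[ 0.51122583 -0.02702378  0.0216369 ] [-1.91959215  3.52620831 11.40375819] [ 1.05584293  0.80014516 -0.01161535]
[ 0.51127875 -0.02701698  0.02165484] [-1.89167301  2.34267741 12.09140907]
```

View pics/w3.png

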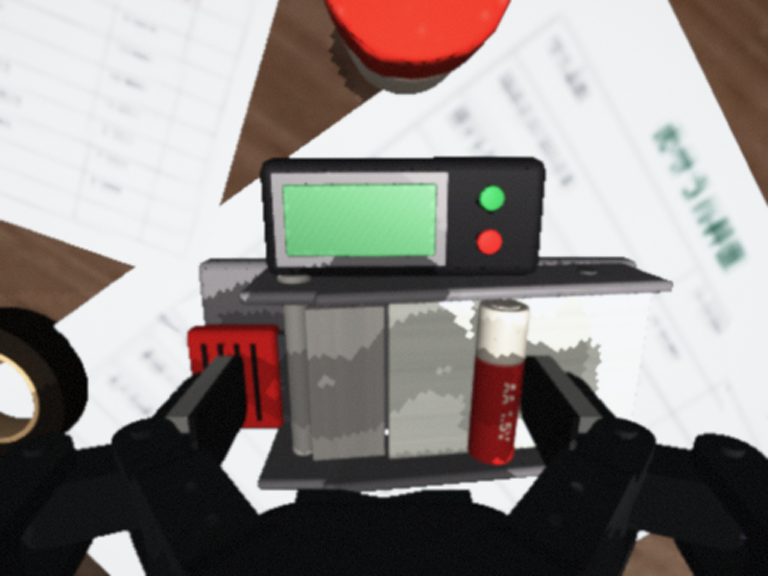

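The key is down (about 11 N, so at its stop). The battery lies in the chute against the right finger at (500,380). I'll hold for a moment to settle it.

Emit:
{"method": "play_rows", "body": {
  "series": [
    [[0,0,0,0,0,0,-1],[0,0,0,0,0,0,-1],[0,0,0,0,0,0,-1],[0,0,0,0,0,0,-1],[0,0,0,0,0,0,-1],[0,0,0,0,0,0,-1],[0,0,0,0,0,0,-1],[0,0,0,0,0,0,-1],[0,0,0,0,0,0,-1],[0,0,0,0,0,0,-1]]
  ]
}}

```text
time_s: 5.35
tool_pos: [0.5113, -0.027, 0.0216]
orientation: [-2.999, -0.932, -0.0]
contact_force: [-2.4, 3.2, 12.0]
gripper_width: 0.0855
finger_force: 5.9
```

```bash
python3 - <<'E'
from h import *
p0=manip.read_state();p=p0["tool_pos"];M=R.from_rotvec(p0["orientation"]).as_matrix()
print(p0["contact_force"],p0["finger_force"],p)
ref=np.load("w3.npz")["im"]
def bat(im,P):
    i=im.astype(int);r=(i[...,0]>60)&(i[...,1]<50)&(i[...,2]<50); r[:, :290]=0; r[:210]=0; r[:,360:]=0
    v,u=np.where(r); return u.mean().round(2),v.mean().round(2),len(u),(np.nanmedian((P[r]-p)@M,0)*1000).round(1),cv2.minAreaRect(np.c_[u,v].astype(np.float32))[2]
z=np.load("w3.npz");print(bat(z["im"],z["P"]))
for k in range(2):
    im,d,P=cam("wrist");print(bat(im,P))
i=P[int(375/1.5)-5:int(375/1.5)+5, 150:160]; print("key z",np.nanmedian(P[225:245,168:182,2]))
E
```

```text
[-2.38832866  3.16770691 11.98323442] 5.896090042660944 [ 0.51126478 -0.0270258   0.02164666]
(np.float64(328.51), np.float64(274.82), 1837, array([ -4.5,  32. , -23.9]), 5.710593223571777)
(np.float64(328.48), np.float64(274.82), 1834, array([ -4.5,  32. , -23.9]), 5.5275397300720215)
(np.float64(328.53), np.float64(274.82), 1835, array([ -4.5,  32. , -24. ]), 5.5275397300720215)
key z 0.03621423234136262
```

```bash
python3 -c "
from workcell import manip
print(manip.job_done())"
```

```text
the job is handed in; nothing more can be done
None
```

I handed the job in with one finger holding the key at its stop (about 12 N) and the battery still in the chute, apparently resting against the other finger. Two pictures after a one-second hold showed it had not moved, but I had no direct contact reading, and the hand-in call returned no verdict.

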